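# Press the lid home on a sample tin in the guarded lid press

### The job

Close the sample tin in the little lid press: push the shuttle's upright plate until the shuttle that carries the tin is fully home under the press, then reach down through the window in the guard sheet, press the lever all the way down to its stop, hold it down for one full second and let it come back up. Do not touch the guard or the tin itself, do not press the lever before the shuttle is home, and leave the things standing around the press where they are.

Things in the scene. Friction and masses are not known exactly. Their poses are not given: they have to be found in the camera images.
- lid_press: fixed grey bench press, base 175 mm (own x) by 130 mm (own y); origin on the worktop under the foot, own z up. Own -x is its front (lever paddle side), own +y is the side from which the shuttle comes. A low bed with two side rails carries the shuttle out to own y = +200 mm; two hinge cheeks stand at own x = +47 to +71 mm, 118 mm high
- guard: fixed guard of the press, same origin and axes as lid_press: a level bare metal sheet 4 mm thick, top face 126 mm above the worktop (screw heads on its four corners to 129 mm), own x -100 to +75 mm, own y -65 to +65 mm, on four 10 mm legs near its corners, with a 22 mm drop lip at the front edge. Its one window is 64 mm (own x) by 90 mm (own y). It must not be touched
- window (a point): centre of the guard's window, at the level of the sheet's top face; axes as lid_press
- paddle_top (a point): centre of the top of the lever's black paddle, 36 mm (along own x of the press) by 44 mm; lies straight under the window's centre, 14 mm below the sheet's top face when the lever is up, and goes down 19 mm at full stroke (then 33 mm below the sheet's top)
- lever (a joint): press lever angle, rad: 0 up (rest), 0.17 fully down at its stop. Hinged at the back of the press, 113 mm behind the paddle's centre, so that the paddle moves nearly straight down. Sprung: it comes up by itself; pressing the paddle takes about 2 N at first, rising to about 7 N near the stop with a tin under the foot
- foot: 30 mm black rubber foot under the lever's middle, on a short spring; origin at the centre of its underside, 85 mm above the worktop when up; it meets the tin's lid half-way down the stroke
- shuttle (a joint): shuttle travel, m: 0 out (start), 0.09 fully home against its stop. Slides along own -y of the press, stays where it is left, takes about 2 N to push
- push_face (a point): middle of the outer face of the shuttle's black upright push plate (50 mm wide along the press's own x, 8 mm thick, its top 31 mm above this point and 66 mm above the worktop). The outer face looks to own +y of the press; push it to own -y. Axes as lid_press
- sample_tin: loose small white sample tin, 62 mm diameter, 70 mm high, upright in the shuttle's 10 mm high cup (3 mm play); origin at the centre of its underside. Not to be touched or lifted by the robot
- home (a point): where the centre of the tin's underside belongs when the shuttle is home: straight under the foot
- tin_large: bystander: loose larger dark tin with white lid, 68 mm diameter, 82 mm high, right of the press; origin at the centre of its underside
- tally_counter: bystander: loose grey hand tally counter, 27x53x53 mm, in front of the bed; origin at the centre of its underside
- clip: bystander: loose blue bag clip, 24x136x11 mm, lying behind the bed; origin at the centre of its underside

How it is judged (in metres and radians):
On the way, in this order (a step that is already met when the one before it is completed fails the run):
1. the shuttle with the tin is fully home, the lever still up (value of joint shuttle above 0.086 m and horizontal distance between sample_tin and home below 0.007 m and angle between sample_tin's own z axis and vertical below 0.1 rad and value of joint lever below 0.03 rad), for 0.2 s.
2. the lever is fully down, its foot pressing on the tin's lid, for a second (value of joint shuttle above 0.086 m and horizontal distance between sample_tin and home below 0.007 m and angle between sample_tin's own z axis and vertical below 0.1 rad and value of joint lever above 0.158 rad and contact force between foot and sample_tin above 3 N), for 0.9 s.
At the end, for the whole second after the job is handed in: the shuttle is home (at least 86 of 90 mm), the tin stands upright in it within 7 mm of its place under the foot and at rest, and the lever is up again (under 0.03 rad) (all of step 1 and linear speed of sample_tin below 0.02 m/s); the robot touches nothing.
It fails at once if the guard is touched (over 0.5 N) (contact force between guard and the fingers above 0.5 N or contact force between guard and the arm above 0.5 N).
It fails at once if the robot touches the sample tin (over 0.5 N) (contact force between sample_tin and the fingers above 0.5 N or contact force between sample_tin and the arm above 0.5 N).
It fails at once if the sample tin is lifted or tipped (height (world z) of sample_tin above 0.022 m or angle between sample_tin's own z axis and vertical above 0.25 rad).
It fails at once if the lever is pressed before the shuttle is home (value of joint lever above 0.06 rad and value of joint shuttle below 0.08 m).
It fails at once if the larger tin, tally counter or clip is moved more than 15 mm (distance of any of tin_large, tally_counter, clip from where it was at the start of the episode above 0.015 m).
It also fails if it takes over 56 s, if anything falls off the work surface, if the arm or the gripper's body presses on something with over 40 N, if the wrist force passes 120 N, or if a joint passes its speed limit or range.

### The arm

A 7-joint arm with a two-finger parallel gripper is mounted at the origin on a cart in front of the work surface, level with it; the furniture and walls round the work are solid. World frame = base frame: x ahead of the robot, y to its left, z up, the work surface at z = 0. Lengths are in mm, angles in rad, forces in N, time in s.
With the tool pointing down it reaches from about 400 to 875 mm from the base axis. Payload 6.5 kg.
Tool frame: the origin (TCP) lies at the very end of the fingers, on their centre line; the grasp point (between the pads) lies 19 mm behind it; z points along the fingers, y is the line along which they close (so a half turn about z gives the same grasp; the last joint's range is limited). The gripper opens to 85 mm and grips with 20 to 120 N. Pads are 22 mm wide; open, the fingers measure 114 mm over their backs; the gripper's body (76 mm by 85 mm) begins 54 mm behind the grasp point. The pads swing forward as they close: fully open they stand 13 mm farther back than shut.
Start: joints at [-1.301, 0.536, -0.004, 1.538, 0.003, 1.067, -0.071], TCP at [214.186, 613.689, 231.29] pointing down, gripper open.
Joint ranges: [-2.7, 2.7], [-0.37, 2.16], [-1.27, 1.26], [0.24, 2.4], [-1.31, 4.45], [0.19, 1.91], [-2.76, 2.76]. Speed limits (rad/s): [2.39, 2.39, 3.14, 3.14, 3.14, 3.14, 3.14].

### API

Orientations are given as a 3x3 rotation matrix whose columns are the frame's x, y, z axes.
In Python, from workcell import ctrl gives the robot as it stands.
- The arm moves only by the tool send_rows, never from a script. Its argument "targets" is a list that holds one entry, the list of rows, each a list of 7 numbers: the turn, a rotation vector about the tool's x, y, z in degrees, then the shift along the tool's x, y, z in m, then the closure, from -1 (fully open) to 1 (shut). In form: [[[wx, wy, wz, x, y, z, jaw], ...]]. A call has 1 to 20 rows; each row shifts and turns the commanded pose from where the row before left it, along the tool's axes as they then stand; what a row does not reach is not made up. A row lasts 1/8 s, in which the tool goes at most 62.5 mm and 10.7 degrees, less where a joint would pass 70% of its speed; a pose out of reach is approached as far as the arm can. A call is refused whole if a number of a shift passes 0.0625 or a number of a turn 10.7, either way. A call with a gripper value outside its range is refused whole. The fingers move at their own pace and stop on an object; "grip_force" is the grip in N (left out, the last holds). Time passes only in rows, so rows that do not move let the fingers close. It gives the time, the measured TCP pose, the force, the opening and the grip force at its end, in the units of the state.
- ctrl.read_state(): the state, without advancing time (a new reading comes with each control period).
- ctrl.read_camera(name): name is "side" or "top"; returns a dict with "image" (480x640x3 uint8, red, green, blue), "fx", "fy", "cx", "cy" (pixels), "origin" and "attitude" of the camera in the world. Camera axes: x right, y up, looking along -z (the intrinsics and any distortion apply to the point x, -y, -z); pixel columns grow to the right and rows downward; lengths in mm; the calibration is good to about 2 mm. A picture is of the moment at which its call begins. There is no depth.
- ctrl.hand_in(): hands the job in; it is judged then, once.
The state is a dict: "clock": time; "joint_pos": joint angles; "joint_velocities": joint speeds; "joint_torque": joint torques, N m; "tool_pos": TCP position; "tool_rot": TCP orientation; "ft_force": force on the tool from outside, world axes, zero at the start; "wrist_torque": the same for the moment, N m; "opening": finger opening in mm; "grasp_force": force on a finger pad.
Only numpy, scipy, OpenCV 4.12 (cv2) and the standard library are available. Lean on these libraries where they do the work, as an engineer would, in place of code of your own. Each camera call takes 0.05 s, during which the arm holds its last target. There are 200 camera calls.

## Working session

There is one attempt and no reset: what is moved stays moved. The work goes in short steps, Python scripts to look and compute and a tool call to move; the robot and the scene stay as the last step left them, time stands still between calls to the robot, and variables do not carry over. Pictures are saved under pics/ and viewed, at most 10 in all, crops included, and the job is handed in when it is done.

Besides the shell and the picture viewer there is one more tool, called after ">>>" as name(argument=value, ...) on one line, values as JSON. send_rows: Moves the arm, as the interface text tells. Its arguments: {"type":"object","properties":{"targets":{"type":"array"},"grip_force":{"type":"number"}},"required":["targets"]}

```bash
mkdir -p pics
python3 - <<'E'
from workcell import ctrl
import cv2,numpy as np
for n in("top","side"):
    c=ctrl.read_camera(n); cv2.imwrite(f"pics/{n}0.png",c["image"][:,:,::-1])
    print(n,{k:(np.round(v,4).tolist() if not np.isscalar(v) else v) for k,v in c.items() if k!="image"})
s=ctrl.read_state();print({k:np.round(v,3).tolist() for k,v in s.items()})
E
```

```text
top {'fx': 461.93175603030863, 'fy': 461.93175603030863, 'cx': 314.3494556785434, 'cy': 242.19423751385813, 'origin': [455.8633, 117.1729, 964.6515], 'attitude': [[0.0167, 0.9969, -0.0763], [-0.9989, 0.02, 0.0414], [0.0428, 0.0756, 0.9962]]}
side {'fx': 522.2239869933345, 'fy': 522.2239869933345, 'cx': 319.0958399517667, 'cy': 235.46301029738996, 'origin': [204.2612, -547.6525, 520.9085], 'attitude': [[0.9043, 0.2028, -0.3756], [-0.4264, 0.4696, -0.7731], [0.0196, 0.8593, 0.5111]]}
{'clock': 0.1, 'joint_pos': [-1.301, 0.537, -0.004, 1.539, 0.003, 1.067, -0.071], 'joint_velocities': [0.0, -0.002, -0.002, -0.003, -0.002, 0.002, -0.002], 'joint_torque': [0.003, -58.457, 1.052, -25.978, 0.013, 0.005, -0.0], 'tool_pos': [213.986, 613.144, 230.497], 'tool_rot': [[-0.944, 0.329, -0.0], [0.329, 0.944, -0.002], [-0.0, -0.002, -1.0]], 'ft_force': [-0.086, -0.001, -0.463], 'wrist_torque': [-0.016, 0.02, 0.025], 'grasp_force': 0.0, 'opening': 85.315}
```

View pics/top0.png

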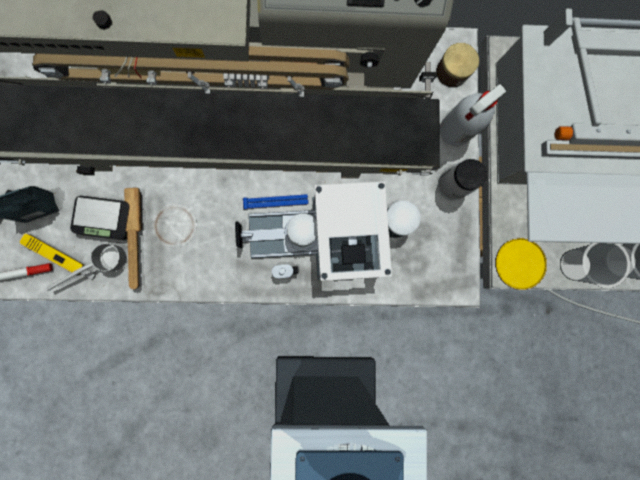

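View pics/side0.png

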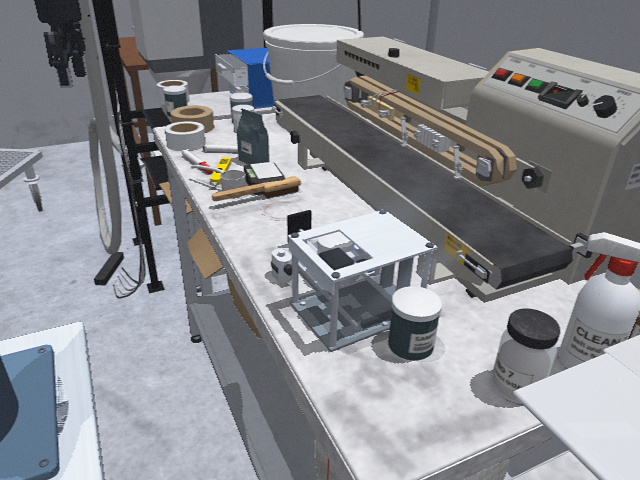

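The top view shows the guard's sheet at about cols 316–390, rows 183–280, with its window around (350,252). The push plate is at (238,235), the tin at (300,230), the clip at (275,201), the counter at (285,271) and the large tin at (404,217). The side view agrees with this layout.

```bash
cat > h.py <<'E'
import cv2,numpy as np
from workcell import ctrl
def onplane(c,uv,z):
    uv=np.atleast_2d(np.array(uv,float)); R=np.array(c["attitude"]);o=np.array(c["origin"])
    d=np.c_[(uv[:,0]-c["cx"])/c["fx"],-(uv[:,1]-c["cy"])/c["fy"],-np.ones(len(uv))]@R.T
    return (o+d*((z-o[2])/d[:,2])[:,None])[:,:2]
def pix(c,p):
    q=(np.atleast_2d(p)-np.array(c["origin"]))@np.array(c["attitude"])
    return np.c_[c["cx"]-c["fx"]*q[:,0]/q[:,2], c["cy"]+c["fy"]*q[:,1]/q[:,2]]
E
python3 - <<'E'
from h import *
c=ctrl.read_camera("top");im=c["image"]
cv2.imwrite("pics/crop1.png",cv2.resize(im[175:300,225:425],None,fx=4,fy=4,interpolation=cv2.INTER_CUBIC)[:,:,::-1])
g=im.min(2)
m=np.zeros(g.shape,np.uint8);m[170:300,300:425]=(g[170:300,300:425]<75)
n,l,st,ce=cv2.connectedComponentsWithStats(m)
for i in range(1,n):
    if st[i,4]>5: print("dark",st[i],ce[i].round(1),onplane(c,ce[i],128).round(1))
m=np.zeros(g.shape,np.uint8);m[200:270,228:246]=(g[200:270,228:246]<60)
n,l,st,ce=cv2.connectedComponentsWithStats(m)
for i in range(1,n):
    if st[i,4]>5: print("plate",st[i],ce[i].round(1),onplane(c,ce[i],66).round(1))
E
```

```text
dark [300 170 100   8 329] [356.  171.8] [[651.8   7.5]]
dark [402 170  19   3  40] [412.7 170.7] [[656.8 -98.1]]
dark [379 184   4   4  13] [380.6 185.4] [[627.6 -38.3]]
dark [317 187   4   5  15] [318.4 188.9] [[618.1  76.6]]
dark [300 195   8  10  74] [303.2 199.5] [[597.9 104. ]]
dark [312 199   3  12  24] [313.5 205. ] [[588.2  85.2]]
dark [309 213   6   5  13] [312.3 214.1] [[571.4  87. ]]
dark [389 229  17  18 114] [397.  237.6] [[531.5 -69.2]]
dark [ 330  236   44   36 1180] [351.4 253.3] [[501.   14.5]]
dark [300 250   7   3  11] [302.5 251. ] [[503.5 103.7]]
dark [312 250   6   2  11] [314.3 250.5] [[504.9  82.3]]
dark [300 253  25  42 234] [315.2 274.4] [[461.6  79.9]]
dark [386 270   4   4  14] [387.3 271.5] [[469.1 -51.5]]
dark [322 274   4   4  13] [323.8 275.5] [[459.9  64.2]]
dark [324 293   7   3   9] [326.6 294.1] [[426.5  58.8]]
plate [244 200   2   9  18] [244.5 204. ] [[596.8 217.5]]
plate [236 222   8  27 148] [238.7 235.4] [[535.1 227. ]]
```

View pics/crop1.png

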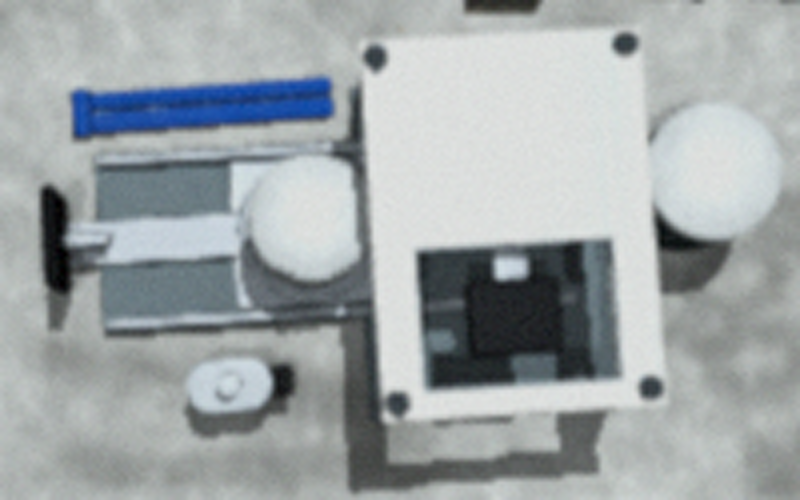

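Run:
```python
from h import *
c=ctrl.read_camera("top");im=c["image"]
S=np.array([[459.9,64.2],[469.1,-51.5],[618.1,76.6],[627.6,-38.3]])
ex=S[2]+S[3]-S[0]-S[1];ex/=np.linalg.norm(ex);ey=np.array([-ex[1],ex[0]])
O=S.mean(0)+12.5*ex
print("yaw",np.degrees(np.arctan2(ex[1],ex[0])),"O",O)
own=lambda p:np.c_[(p-O)@ex,(p-O)@ey].round(1)
P=lambda l:np.array(l)/4-.375+[225,175]
w=onplane(c,P([[415,250],[612,238],[622,380],[427,390]]),126)
print("window",own(w).tolist(),own(w.mean(0)[None]),w.mean(0))
p=onplane(c,P([[470,283],[556,280],[562,350],[472,355]]),112);print("paddle",own(p).tolist(),own(p.mean(0)[None]),p.mean(0))
p=onplane(c,P([[42,188],[44,288]]),66);print("plate outer top",own(p).tolist(),p.tolist())
t=onplane(c,P([[302,218]]),82);print("tin",own(t),t)
print("counter",own(onplane(c,P([[230,388]]),53)),"plate mid target",O+ -2*ex+217*ey)
for z in(100,126):print("sheet corners",own(onplane(c,P([[363,45],[640,28],[664,402],[384,420]]),126)).tolist())
```

```text
yaw 4.62137593360144 O [556.13436111  13.75713497]
window [[-22.7, 45.0], [-22.6, -45.8], [-87.8, -45.5], [-86.7, 43.8]] [[-54.9  -0.6]] [501.44831052   8.71308139]
paddle [[-38.4, 19.4], [-39.4, -20.8], [-72.1, -21.2], [-71.8, 20.8]] [[-55.4  -0.5]] [500.93815544   8.8404865 ]
plate outer top [[23.4, 219.7], [-25.3, 221.3]] [[561.7567743852512, 234.67562004928232], [513.0648477779271, 232.26850976428324]]
tin [[-0.4 94.8]] [[548.10977631 108.21008584]]
counter [[-79.1 134.7]] plate mid target [536.65700029 229.89050216]
sheet corners [[73.2, 62.7], [74.1, -66.1], [-99.0, -64.1], [-98.9, 64.2]]
sheet corners [[73.2, 62.7], [74.1, -66.1], [-99.0, -64.1], [-98.9, 64.2]]
```

>>> send_rows(targets=[[[0, 0, -7.95, 0, 0, 0, 1], [0, 0, -7.95, 0, 0, 0, 1], [0, 0, -7.95, 0, 0, 0, 1], [0, 0, 0, -0.0292, -0.0365, 0, 1], [0, 0, 0, -0.0292, -0.0365, 0, 1], [0, 0, 0, -0.0292, -0.0365, 0, 1], [0, 0, 0, -0.0292, -0.0365, 0, 1], [0, 0, 0, -0.0292, -0.0365, 0, 1], [0, 0, 0, -0.0292, -0.0365, 0, 1], [0, 0, 0, -0.0292, -0.0365, 0, 1], [0, 0, 0, -0.0292, -0.0365, 0, 1], [0, 0, 0, -0.0292, -0.0365, 0, 1], [0, 0, 0, -0.0292, -0.0365, 0, 1], [0, 0, 0, 0, 0, 0, 1], [0, 0, 0, 0, 0, 0, 1]]])

```text
clock: 2.08
tool_pos: [534.1, 273.8, 231.1]
tool_rot: [[-0.997, -0.081, -0.001], [-0.081, 0.997, 0.0], [0.001, 0.0, -1.0]]
ft_force: [-0.0, 0.7, -0.8]
opening: -0.4
grasp_force: 0.0
```

>>> send_rows(targets=[[[0, 0, 0, 0, 0, 0.04, 1], [0, 0, 0, 0, 0, 0.04, 1], [0, 0, 0, 0, 0, 0.04, 1], [0, 0, 0, 0, 0, 0.04, 1], [0, 0, 0, 0, 0, 0.02, 1], [0, 0, 0, 0, 0, 0.013, 1], [0, 0, 0, 0, 0, 0, 1], [0, 0, 0, 0, 0, 0, 1]]])

```text
clock: 3.08
tool_pos: [535.5, 273.9, 39.5]
tool_rot: [[-0.997, -0.08, 0.002], [-0.08, 0.997, 0.001], [-0.002, 0.001, -1.0]]
ft_force: [0.3, 0.5, 0.3]
opening: 0.2
grasp_force: 0.0
```

Run:
```python
from h import *
c=ctrl.read_camera("side");im=c["image"]
a=cv2.resize(im[150:350,220:460],None,fx=3,fy=3,interpolation=cv2.INTER_CUBIC)[:,:,::-1]
cv2.imwrite("pics/side1.png",a)
```

```text
(no output)
```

View pics/side1.png

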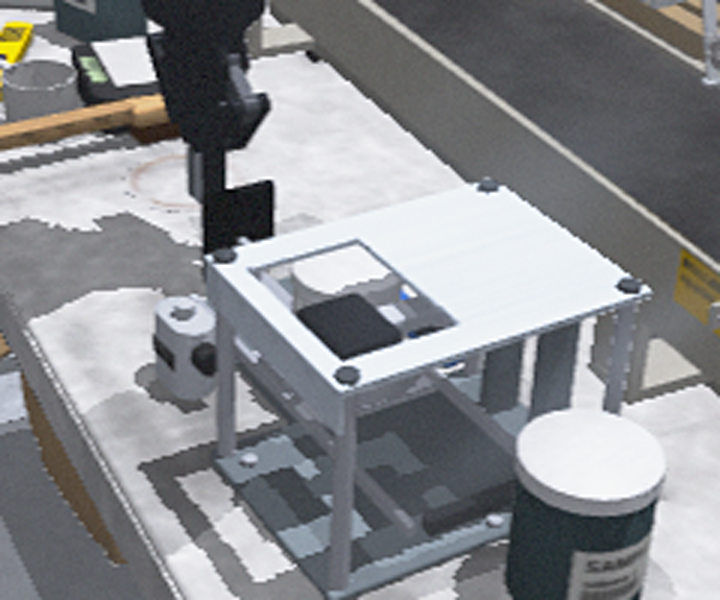

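The gripper is shut and stands just outside the plate. The plate is clear of the counter, and the tin is visible through the window. Next I'll push.

>>> send_rows(targets=[[[0, 0, 0, 0, -0.008, 0, 1], [0, 0, 0, 0, -0.008, 0, 1], [0, 0, 0, 0, -0.005, 0, 1], [0, 0, 0, 0, -0.005, 0, 1], [0, 0, 0, 0, -0.005, 0, 1], [0, 0, 0, 0, -0.006, 0, 1], [0, 0, 0, 0, -0.006, 0, 1], [0, 0, 0, 0, -0.006, 0, 1], [0, 0, 0, 0, -0.006, 0, 1], [0, 0, 0, 0, -0.006, 0, 1], [0, 0, 0, 0, -0.006, 0, 1], [0, 0, 0, 0, -0.006, 0, 1], [0, 0, 0, 0, -0.006, 0, 1], [0, 0, 0, 0, -0.006, 0, 1], [0, 0, 0, 0, -0.006, 0, 1], [0, 0, 0, 0, -0.006, 0, 1]]])

```text
clock: 5.12
tool_pos: [542.5, 176.3, 38.3]
tool_rot: [[-0.997, -0.08, 0.0], [-0.08, 0.997, 0.0], [-0.0, 0.0, -1.0]]
ft_force: [0.8, 2.1, 1.5]
opening: 0.1
grasp_force: 1.0
```

>>> send_rows(targets=[[[0, 0, 0, 0, -0.004, 0, 1], [0, 0, 0, 0, -0.004, 0, 1], [0, 0, 0, 0, -0.003, 0, 1], [0, 0, 0, 0, -0.002, 0, 1], [0, 0, 0, 0, 0, 0, 1]]])

```text
clock: 5.75
tool_pos: [543.3, 163.2, 38.2]
tool_rot: [[-0.997, -0.08, -0.0], [-0.08, 0.997, -0.001], [0.0, -0.001, -1.0]]
ft_force: [-0.5, 0.9, 0.4]
opening: 0.1
grasp_force: 0.1
```

Run:
```python
from h import *
c=ctrl.read_camera("top");im=c["image"]
cv2.imwrite("pics/top2.png",cv2.resize(im[175:300,225:425],None,fx=4,fy=4,interpolation=cv2.INTER_CUBIC)[:,:,::-1])
```

```text
(no output)
```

View pics/top2.png

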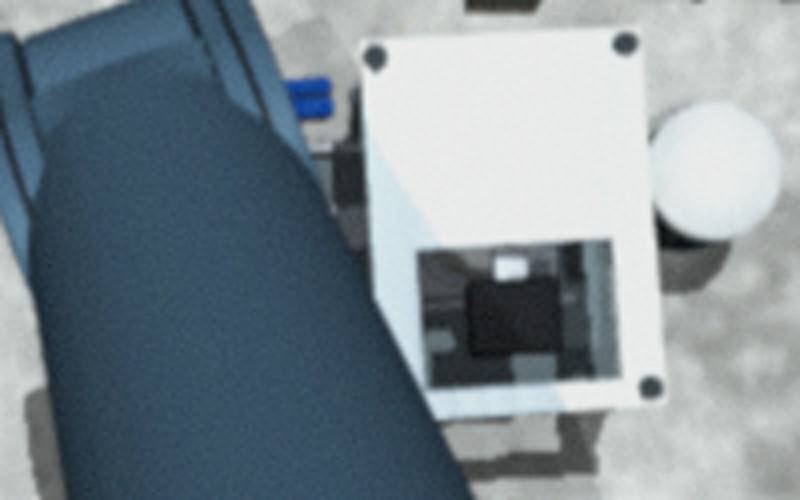

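The arm hides the shuttle in this view. The guard, window and large tin haven't moved, so I'll push on until the stop force shows.

>>> send_rows(targets=[[[0, 0, 0, 0, -0.002, 0, 1], [0, 0, 0, 0, -0.002, 0, 1], [0, 0, 0, 0, -0.002, 0, 1], [0, 0, 0, 0, 0, 0, 1]]])

```text
clock: 6.3
tool_pos: [543.4, 159.7, 38.2]
tool_rot: [[-0.997, -0.082, -0.0], [-0.082, 0.997, 0.002], [0.0, 0.002, -1.0]]
ft_force: [-0.4, 5.5, -2.4]
opening: 0.0
grasp_force: 3.0
```

>>> send_rows(targets=[[[0, 0, 0, 0, -0.001, 0, 1], [0, 0, 0, 0, -0.001, 0, 1], [0, 0, 0, 0, 0, 0, 1]]])

```text
clock: 6.68
tool_pos: [543.4, 159.7, 38.2]
tool_rot: [[-0.997, -0.083, -0.0], [-0.083, 0.997, 0.004], [-0.0, 0.004, -1.0]]
ft_force: [-0.9, 10.3, -2.7]
opening: 0.2
grasp_force: 5.0
```

The TCP has stopped at y=159.7 while the force rises to 10 N, so the shuttle is at its stop. I'll back off, lift and check.

>>> send_rows(targets=[[[0, 0, 0, 0, 0.005, 0, 1], [0, 0, 0, 0, 0.015, 0, 1], [0, 0, 0, 0, 0.02, 0, 1], [0, 0, 0, 0, 0.02, 0, 1], [0, 0, 0, 0, 0, -0.04, 1], [0, 0, 0, 0, 0, -0.05, 1], [0, 0, 0, 0, 0, -0.05, 1], [0, 0, 0, 0, 0, -0.03, 1], [0, 0, 0, 0, 0, 0, 1], [0, 0, 0, 0, 0, 0, 1]]])

```text
clock: 7.92
tool_pos: [538.5, 216.1, 207.5]
tool_rot: [[-0.997, -0.081, -0.001], [-0.081, 0.997, -0.0], [0.001, -0.0, -1.0]]
ft_force: [-0.4, -0.5, 0.1]
opening: 0.1
grasp_force: 0.0
```

Run:
```python
from h import *
c=ctrl.read_camera("side");im=c["image"]
p=ctrl.read_state()["tool_pos"];print(p.round(1) if hasattr(p,'round') else p,pix(c,[p,np.array(p)+[0,0,33],np.array(p)+[0,0,73]])-[220,60])
cv2.imwrite("pics/side2.png",cv2.resize(im[60:330,220:460],None,fx=2.2,fy=2.2,interpolation=cv2.INTER_CUBIC)[:,:,::-1])
```

```text
[538.3 215.8 207.1] [[81.42699254 82.12507274]
 [81.47383093 63.05854798]
 [81.53313031 38.91952482]]
```

View pics/side2.png

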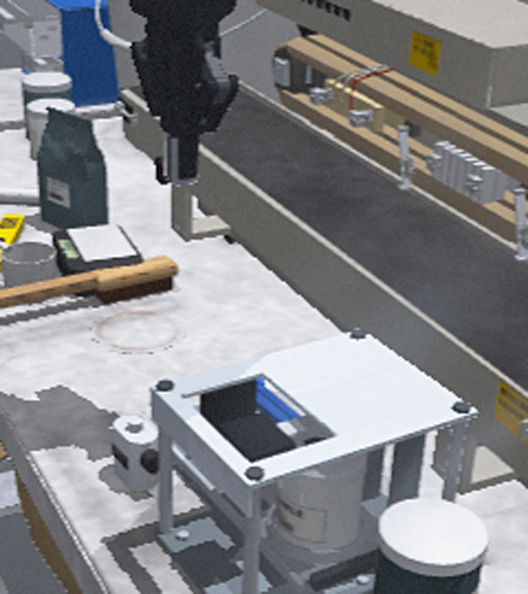

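The tin is now under the press and the clip and counter are in place. The gripper is above and behind. I'll check how far the finger knuckles stick out before going through the window.

```bash
python3 - <<'E'
from h import *
c=ctrl.read_camera("side");p=np.array(ctrl.read_state()["tool_pos"])
for z in(30,40,50,60,73):
  print(z,((pix(c,p+np.array([[0,-30,z],[0,-45,z],[0,-57,z],[0,45,z],[11,-45,z],[-11,45,z],[38,0,z]]))-[220,60])*2.2).round().tolist())
im=c["image"];cv2.imwrite("pics/g.png",cv2.resize(im[40:150,260:350],None,fx=5.4,fy=5.4,interpolation=cv2.INTER_CUBIC)[:,:,::-1]*1)
E
python3 - <<'E'
import cv2,numpy as np
a=cv2.imread("pics/g.png");cv2.imwrite("pics/g2.png",(255*(a/255.)**.45).astype(np.uint8))
E
```

```text
30 [[196.0, 156.0], [204.0, 162.0], [211.0, 167.0], [156.0, 125.0], [218.0, 160.0], [143.0, 127.0], [225.0, 137.0]]
40 [[196.0, 142.0], [205.0, 149.0], [212.0, 154.0], [156.0, 113.0], [218.0, 147.0], [143.0, 114.0], [225.0, 124.0]]
50 [[196.0, 129.0], [205.0, 135.0], [212.0, 140.0], [156.0, 100.0], [219.0, 133.0], [143.0, 102.0], [226.0, 111.0]]
60 [[196.0, 115.0], [205.0, 121.0], [212.0, 126.0], [156.0, 87.0], [219.0, 120.0], [143.0, 89.0], [226.0, 98.0]]
73 [[196.0, 97.0], [205.0, 103.0], [212.0, 108.0], [156.0, 70.0], [219.0, 101.0], [142.0, 72.0], [226.0, 81.0]]
```

View pics/g2.png

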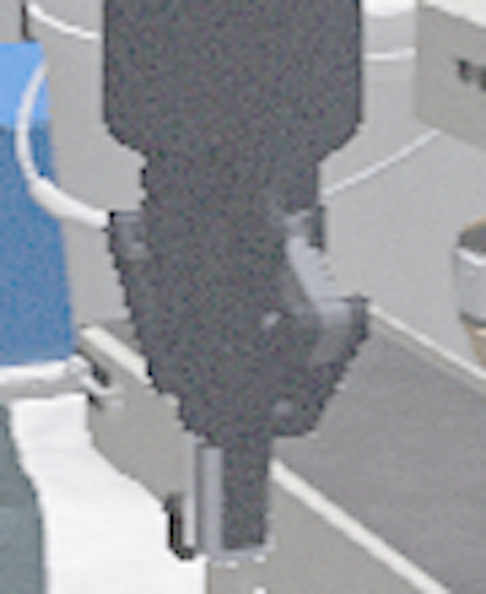

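Above the TCP the fingers stay slim for about 45 mm and are within ±30 mm at the knuckles, so they fit the 64×90 window. Next I'll move over the paddle.

>>> send_rows(targets=[[[0, 0, 0, 0.0107, -0.0406, 0, 1], [0, 0, 0, 0.0107, -0.0406, 0, 1], [0, 0, 0, 0.0107, -0.0406, 0, 1], [0, 0, 0, 0.0107, -0.0406, 0, 1], [0, 0, 0, 0.0107, -0.0406, 0, 1], [0, 0, 0, 0, 0, 0, 1], [0, 0, 0, 0, 0, 0, 1]]])

```text
clock: 8.9
tool_pos: [502.0, 9.7, 207.7]
tool_rot: [[-0.997, -0.081, -0.001], [-0.081, 0.997, 0.0], [0.001, 0.001, -1.0]]
ft_force: [0.3, 0.2, -0.6]
opening: -0.0
grasp_force: 0.0
```

Run:
```python
from h import *
c=ctrl.read_camera("side");im=c["image"]
s=ctrl.read_state();print(s["tool_pos"])
a=im[100:340,270:470];cv2.imwrite("pics/side3.png",cv2.resize(a,None,fx=2.5,fy=2.5,interpolation=cv2.INTER_CUBIC)[:,:,::-1])
p=np.array(s["tool_pos"]);print(((pix(c,[p,[p[0],p[1],112]])-[270,100])*2.5).round())
```

```text
[502.22392629  10.23815423 207.81335637]
[[170. 240.]
 [164. 389.]]
```

View pics/side3.png

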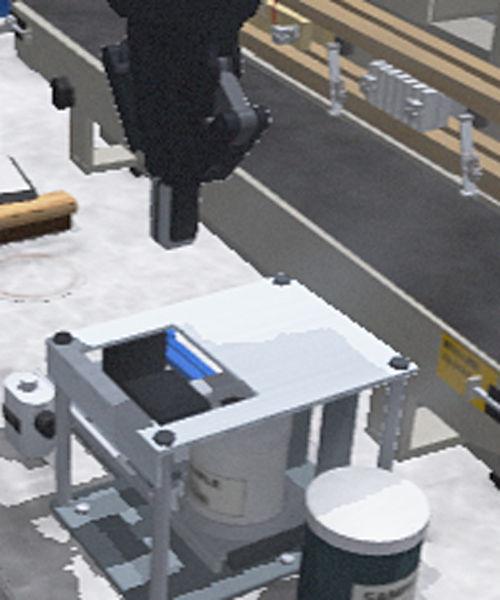

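The point below the TCP projects to (164,389), which is the middle of the black paddle. I'll descend.

>>> send_rows(targets=[[[0, 0, 0, 0, 0, 0.03, 1], [0, 0, 0, 0, 0, 0.03, 1], [0, 0, 0, 0, 0, 0.018, 1], [0, 0, 0, 0, 0, 0.008, 1], [0, 0, 0, 0, 0, 0, 1], [0, 0, 0, 0, 0, 0, 1]]])

```text
clock: 9.7
tool_pos: [502.9, 9.2, 123.0]
tool_rot: [[-0.997, -0.081, 0.001], [-0.081, 0.997, 0.0], [-0.001, 0.0, -1.0]]
ft_force: [-0.2, -0.3, 0.2]
opening: 0.1
grasp_force: 0.0
```

>>> send_rows(targets=[[[0, 0, 0, 0, 0, 0.004, 1], [0, 0, 0, 0, 0, 0.004, 1], [0, 0, 0, 0, 0, 0.004, 1], [0, 0, 0, 0, 0, 0.003, 1], [0, 0, 0, 0, 0, 0.003, 1], [0, 0, 0, 0, 0, 0.003, 1], [0, 0, 0, 0, 0, 0.003, 1], [0, 0, 0, 0, 0, 0, 1]]])

```text
clock: 10.7
tool_pos: [502.2, 8.8, 98.3]
tool_rot: [[-0.997, -0.08, -0.0], [-0.08, 0.997, -0.0], [0.0, -0.0, -1.0]]
ft_force: [-2.9, -0.8, 7.4]
opening: 0.3
grasp_force: 3.6
```

Now to the stop, at z about 93.

>>> send_rows(targets=[[[0, 0, 0, 0, 0, 0.002, 1], [0, 0, 0, 0, 0, 0.002, 1], [0, 0, 0, 0, 0, 0.002, 1], [0, 0, 0, 0, 0, 0.001, 1], [0, 0, 0, 0, 0, 0, 1]]])

```text
clock: 11.32
tool_pos: [502.7, 8.9, 93.0]
tool_rot: [[-0.997, -0.08, 0.001], [-0.08, 0.997, 0.0], [-0.001, 0.0, -1.0]]
ft_force: [-7.9, 1.0, 25.0]
opening: 0.2
grasp_force: 12.5
```

>>> send_rows(targets=[[[0, 0, 0, 0, 0, 0, 1], [0, 0, 0, 0, 0, 0, 1], [0, 0, 0, 0, 0, 0, 1], [0, 0, 0, 0, 0, 0, 1], [0, 0, 0, 0, 0, 0, 1], [0, 0, 0, 0, 0, 0, 1], [0, 0, 0, 0, 0, 0, 1], [0, 0, 0, 0, 0, 0, 1], [0, 0, 0, 0, 0, 0, 1], [0, 0, 0, 0, 0, 0, 1], [0, 0, 0, 0, 0, 0, 1], [0, 0, 0, 0, 0, 0, 1]]])

```text
clock: 12.82
tool_pos: [502.7, 8.9, 93.0]
tool_rot: [[-0.997, -0.08, 0.001], [-0.08, 0.997, 0.0], [-0.001, 0.0, -1.0]]
ft_force: [-7.9, -1.2, 22.4]
opening: -0.2
grasp_force: 12.3
```

The paddle was held at its stop for 1.5 s with 22–25 N. I'll release it slowly and rise clear.

>>> send_rows(targets=[[[0, 0, 0, 0, 0, -0.003, 1], [0, 0, 0, 0, 0, -0.004, 1], [0, 0, 0, 0, 0, -0.004, 1], [0, 0, 0, 0, 0, -0.004, 1], [0, 0, 0, 0, 0, -0.005, 1], [0, 0, 0, 0, 0, -0.008, 1], [0, 0, 0, 0, 0, -0.015, 1], [0, 0, 0, 0, 0, -0.03, 1], [0, 0, 0, 0, 0, -0.04, 1], [0, 0, 0, 0, 0, -0.02, 1], [0, 0, 0, 0, 0, 0, 1], [0, 0, 0, 0, 0, 0, 1]]])

```text
clock: 14.32
tool_pos: [501.8, 8.9, 223.9]
tool_rot: [[-0.997, -0.081, -0.001], [-0.081, 0.997, -0.0], [0.001, 0.0, -1.0]]
ft_force: [0.0, -0.7, 0.4]
opening: -0.1
grasp_force: 0.0
```

Run:
```python
from h import *
c=ctrl.read_camera("side");im=c["image"]
cv2.imwrite("pics/side4.png",cv2.resize(im[100:340,270:470],None,fx=2.5,fy=2.5,interpolation=cv2.INTER_CUBIC)[:,:,::-1])
```

```text
(no output)
```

View pics/side4.png

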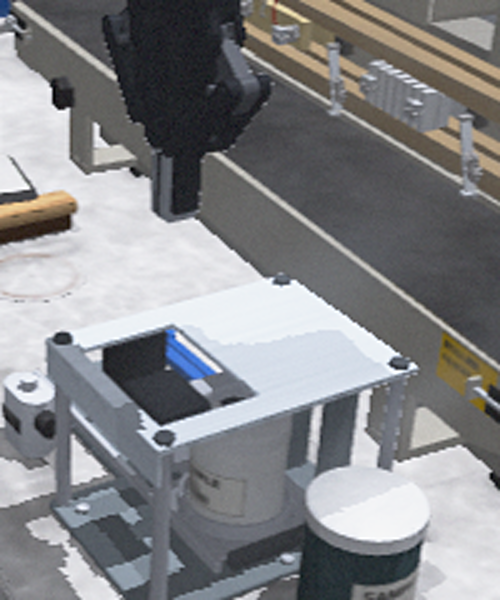

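The picture matches the one from before the press: paddle back up at (164,389), tin upright in place, gripper clear. I'll hand in.

```bash
python3 -c "
from workcell import ctrl
print(ctrl.hand_in())"
```

```text
the job is handed in; nothing more can be done
None
```

The job is handed in (no verdict was returned): I pushed the shuttle to its stop, held the lever at its stop for about 1.5 s and let it come back up; the last picture shows the tin upright and the gripper clear.

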